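# Set the bench transformer to its mark, then switch the output on

## Task

The display modules are to be powered for a test: turn the knob on top of the round bench transformer until its pointer stands right at the brass set mark clamped on the rim of the scale. Only then push the toggle lever on the switch box fully over to its other side (on, the side with the cable gland, away from you). Leave the bottle, the spool and the tweezers nearby undisturbed.

Things in the scene. Friction and masses are not known exactly. Their poses are not given: they have to be found in the camera images.
- transformer: Fixed round grey bench transformer, 190 mm across, 87 mm high to the bright flat dial plate on top; slotted sides. Origin: centre of its underside on the bench; z up is also the axis of the knob. Its -x side faces the robot, within about 30 degrees. The scale has 21 ticks 15 degrees apart, its open gap is on the -x side.
- dial_knob (a joint): Angle of the black pointer knob on the dial, 0 to 5.236 rad, growing clockwise seen from above; it stays where it is left (friction 0.12 N m). At value q the pointer points at (2.618 - q) rad, counted counter-clockwise from the transformer's +x. It starts near the low end and has to go 35 to 245 degrees clockwise.
- pointer_tip (a point): End of the knob's pointer, 66 mm from the axis, 97 mm over the bench; x points outward along it. The knob is a round hub, 52 mm across, top at 123 mm, with ONE straight arm, 12 mm wide, out to 60 mm from the axis: its sides stand from 91 to 121 mm over the bench, to be pushed or pinched. A narrow pointer end continues to 66 mm; a white line runs along the arm's top.
- set_point (a point): Where the pointer tip must stand: 66 mm from the axis, 97 mm over the bench, right in front of the set mark's nib; x points outward. The set mark is a fixed brass clip on the dial's rim, 16 mm wide, its triangular nib pointing inward (nib's tip 70 mm from the axis, 93 mm high), a small steel thumb screw outside.
- switch_box: Fixed grey switch box, 110 mm (x) by 90 mm (y), 52 mm high, with one toggle lever on its top and a black cable gland on its +x face. Origin: centre of its underside on the bench; x points away from the robot, within about 30 degrees. It stands to the left or to the right of the transformer.
- output_switch (a joint): Angle of the toggle lever: 0 = off, leaning to the box's -x side (towards the robot); 1.0 rad = on, leaning as far to the +x side. It stays where it is left. Hinge along the box's y axis, 52 mm over the bench above the box's origin.
- switch_tip (a point): Centre of the black ball (20 mm across) at the end of the steel toggle lever (10 mm thick), 55 mm from the hinge; 100 mm over the bench and 26 mm to the box's -x side when off, 26 mm to its +x side when on.
- flux_bottle: White bottle with red needle cap, 34 mm across, 95 mm high, standing behind the work; origin under its centre. Leave it alone.
- solder_spool: Grey-flanged spool of solder, 54 mm across, 40 mm high, standing behind the work; origin under its centre. Leave it alone.
- tweezers: Steel tweezers, 125 x 13 x 10 mm, lying in front of the work; origin at the centre of the underside. Leave them alone.
Things that resemble listed ones, but are neither listed nor needed, are in the scene too. What is shaped like the switch_box but orange is not meant.

How it is judged:
On the way:
1. the pointer stands within 7 mm of the set point while the output is still off (horizontal distance between pointer_tip and set_point below 0.007 m and value of joint output_switch below 0.4 rad), for 0.2 s.
At the end, for the whole second after the job is handed in: The pointer tip is within 7 mm (about 6 degrees) of the point in front of the set mark's nib, the knob is at rest, and the toggle lever is over to its on side (at least 0.85 of its 1.0 rad) (horizontal distance between pointer_tip and set_point below 0.007 m and value of joint output_switch above 0.85 rad and velocity of joint dial_knob between -0.05 and 0.05 rad/s); the robot touches nothing.
It fails at once if the output is switched on (lever past half way) while the pointer is more than 10 mm off the set mark (value of joint output_switch above 0.5 rad and horizontal distance between pointer_tip and set_point above 0.01 m).
It fails at once if the flux bottle, the solder spool or the tweezers are pushed more than 30 mm or the bottle is knocked over (distance of any of flux_bottle, solder_spool, tweezers from where it was at the start of the episode above 0.03 m or angle between flux_bottle's own z axis and vertical above 0.6 rad).
It also fails if it takes over 58 s, if anything falls off the work surface, if the arm or the gripper's body presses on something with over 40 N, if the wrist force passes 120 N, or if a joint passes its speed limit or range.

## Robot

A 7-joint arm with a two-finger parallel gripper is mounted at the origin on a cart in front of the work surface, level with it; the furniture and walls round the work are solid. World frame = base frame: x ahead of the robot, y to its left, z up, the work surface at z = 0. Lengths are in m, angles in rad, forces in N, time in s.
With the tool pointing down it reaches from about 0.375 to 0.925 m from the base axis. Payload 3.1 kg.
Tool frame: the origin (TCP) lies at the very end of the fingers, on their centre line; the grasp point (between the pads) lies 19 mm behind it; z points along the fingers, y is the line along which they close (so a half turn about z gives the same grasp; the last joint's range is limited). The gripper opens to 85 mm and grips with 20 to 120 N. Pads are 22 mm wide; open, the fingers measure 114 mm over their backs; the gripper's body (76 mm by 85 mm) begins 54 mm behind the grasp point. The pads swing forward as they close: fully open they stand 13 mm farther back than shut.
Start: joints at [-1.367, 0.383, 0.044, 1.598, -0.018, 1.161, -0.05], TCP at [0.193, 0.621, 0.231] pointing down, gripper open.
Joint ranges: [-2.61, 2.61], [-0.41, 2.15], [-1.48, 1.57], [0, 2.5], [-1.57, 4.71], [0.05, 1.97], [-2.85, 2.85]. Speed limits (rad/s): [2.79, 2.79, 3.14, 3.14, 3.14, 3.14, 3.14].

## Interface

Orientations are given as a rotation vector (axis times angle).
In Python, from bench import bot, viewer, ticket gives the robot as it stands. The module is installed in compiled form; this text tells all that it offers.
- The arm moves only by the tool step_arm, never from a script. Its argument "deltas" is a list that holds one entry, the list of rows, each a list of 7 numbers: the closure, from -1 (fully open) to 1 (shut), then the shift along the tool's x, y, z in mm, then the turn, a rotation vector about the tool's x, y, z in units of 5 degrees (1.0 is 5 degrees). In form: [[[grip, dx, dy, dz, ax, ay, az], ...]]. A call has 1 to 20 rows; each row shifts and turns the commanded pose from where the row before left it, along the tool's axes as they then stand; what a row does not reach is not made up. A row lasts 1/12 s, in which the tool goes at most 41.7 mm and 7.16 degrees, less where a joint would pass 70% of its speed; a pose out of reach is approached as far as the arm can. A call is refused whole if a number of a shift passes 41.7 or a number of a turn 1, either way. A call with a gripper value outside its range is refused whole. The fingers move at their own pace and stop on an object; "newtons" is the grip in N (left out, the last holds). Time passes only in rows, so rows that do not move let the fingers close. It gives the time, the measured TCP pose, the force, the opening and the grip force at its end, in the units of the state.
- bot.get_state(): the state, without advancing time (a new reading comes with each control period).
- viewer.camera(name): name is "side" or "top" or "wrist"; returns a dict with "img" (420x560x3 uint8, red, green, blue), "intrinsics" (3x3 intrinsics, pixels), "k1" (the pictures are not rectified: a ray, as slopes to the right and down, at radius r is drawn at 1 + k1 r^2 times it, then the intrinsics apply), "origin" and "orientation" of the camera in the world; the wrist camera has in their place "tool_from_camera" (4x4, takes a point from camera to tool coordinates, whose origin is the TCP and whose axes are the flange's). Camera axes: x right, y up, looking along -z (the intrinsics and any distortion apply to the point x, -y, -z); pixel columns grow to the right and rows downward; lengths in m; the calibration is good to about 2 mm. A picture is of the moment at which its call begins: read the wrist's pose just before it. There is no depth.
- ticket.finish_job(): hands the job in; it is judged then, once.
The state is a dict: "clock": time; "joints": joint angles; "joint_velocities": joint speeds; "effort": joint torques, N m; "tool_pos": TCP position; "orientation": TCP orientation; "ft_force": force on the tool from outside, world axes, zero at the start; "moment": the same for the moment, N m; "grip_width": finger opening in m; "gripper_force": force on a finger pad.
Only numpy, scipy, OpenCV 4.12 (cv2) and the standard library are available. Lean on these libraries where they do the work, as an engineer would, in place of code of your own. Each camera call takes 0.05 s, during which the arm holds its last target. There are 200 camera calls.

## Working session

There is one attempt and no reset: what is moved stays moved. The work goes in short steps, Python scripts to look and compute and a tool call to move; the robot and the scene stay as the last step left them, time stands still between calls to the robot, and variables do not carry over. Pictures are saved under pics/ and viewed, at most 10 in all, crops included, and the job is handed in when it is done.

Besides the shell and the picture viewer there is one more tool, called after ">>>" in YAML: its name, and indented under it one key for each argument. step_arm: Moves the arm, as the interface text tells. Its arguments: {"type":"object","properties":{"deltas":{"type":"array"},"newtons":{"type":"number"}},"required":["deltas"]}

```bash
mkdir -p pics
cat > h.py <<'E'
import numpy as np, cv2
from scipy.spatial.transform import Rotation as R
from bench import bot, viewer, ticket
def rot(o):
    o=np.array(o,float)
    if o.shape==(3,3): return o
    return R.from_quat(o).as_matrix() if o.size==4 else R.from_rotvec(o).as_matrix()
def cam(name):
    s=bot.get_state(); c=viewer.camera(name)
    if name=='wrist':
        T=np.eye(4);T[:3,:3]=rot(s['orientation']);T[:3,3]=s['tool_pos']; T=T@np.array(c['tool_from_camera'])
        c['O'],c['R']=T[:3,3],T[:3,:3]
    else: c['O'],c['R']=np.array(c['origin']),rot(c['orientation'])
    return c
def ray(c,u,v):
    K=np.array(c['intrinsics']); d=np.array([(u-K[0,2])/K[0,0],(v-K[1,2])/K[1,1]]); x=d.copy()
    for _ in range(30): x=d/(1+c['k1']*(x@x))
    return c['R']@np.array([x[0],-x[1],-1])
def onz(c,u,v,z):
    r=ray(c,u,v); return c['O']+r*(z-c['O'][2])/r[2]
def proj(c,p):
    K=np.array(c['intrinsics']); q=c['R'].T@(np.array(p)-c['O']); x=np.array([q[0],-q[1]])/-q[2]; x=x*(1+c['k1']*(x@x))
    return K[0,0]*x[0]+K[0,2],K[1,1]*x[1]+K[1,2]
def save(c,f): cv2.imwrite('pics/'+f,c['img'][:,:,::-1])
E
python3 - <<'E'
from h import *
import pickle
print(bot.get_state())
cs={}
for n in('top','side'):
    c=cam(n); cs[n]=c; print(n,c['O'],c['R'].round(3).tolist(),np.array(c['intrinsics']).tolist(),c['k1'],viewer.camera('wrist').keys() if n=='top' else '')
pickle.dump(cs,open('c0.pkl','wb'))
im=[cv2.resize(cs[n]['img'],(560,420)) for n in cs]
save(cs['top'],'top0.png'); save(cs['side'],'side0.png')
E
```

```text
{'clock': 0.0, 'joints': array([-1.36680092,  0.3838704 ,  0.04384022,  1.59959946, -0.01790102,
        1.1611984 , -0.04988949]), 'joint_velocities': array([-0.00128071, -0.0008906 , -0.00026477, -0.00085805, -0.00032261,
        0.00089602,  0.00155221]), 'effort': array([ 4.44381794e-04, -4.33464253e+01,  1.02445342e+00, -2.49508685e+01,
        1.05047625e-02,  1.15694676e-02,  2.63081290e-06]), 'tool_pos': array([0.19292833, 0.61970576, 0.22985259]), 'orientation': array([-0.47209314, -3.10565588,  0.0041947 ]), 'ft_force': array([ 0.47131778, -0.48392208,  0.47372674]), 'moment': array([-0.03722662, -0.01474311, -0.00848596]), 'gripper_force': 0.0, 'grip_width': 0.08502615362804651}
top [ 0.48188859 -0.06070238  1.11140453] [[0.001, 0.997, -0.08], [-1.0, -0.001, -0.025], [-0.025, 0.08, 0.996]] [[512.6766754121074, 0.0, 282.5179585886577], [0.0, 512.6766754121074, 211.11273491446264], [0.0, 0.0, 1.0]] -0.05452317091051472 dict_keys(['img', 'intrinsics', 'k1', 'tool_from_camera'])
side [0.27403676 0.66595126 0.65322479] [[-0.924, 0.212, -0.318], [-0.382, -0.551, 0.742], [-0.018, 0.807, 0.59]] [[428.169152097095, 0.0, 281.53539744796814], [0.0, 428.169152097095, 204.24975772665007], [0.0, 0.0, 1.0]] 0.019182569551312183
```

View pics/top0.png

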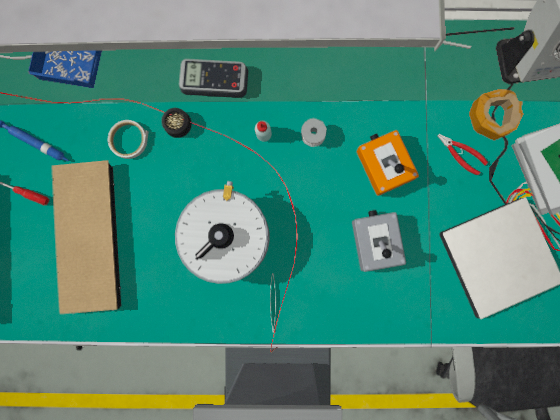

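View pics/side0.png

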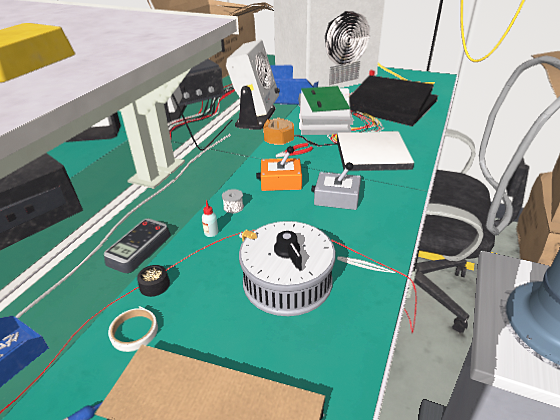

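The top view shows the transformer at (222,236), with the pointer aimed down-left to (196,258) and the brass clip at (228,190). There are two switch boxes: grey at (381,241) and orange at (387,163). The grey one fits the description and the orange one is excluded. In the side view they are at grey (338,188) and orange (282,173). Next I'll measure and confirm in a crop.

```bash
cat > m.py <<'E'
from h import *
def big(mask):
    cs,_=cv2.findContours(mask.astype(np.uint8),cv2.RETR_EXTERNAL,cv2.CHAIN_APPROX_NONE); return max(cs,key=cv2.contourArea)
def roi(shape,x0,x1,y0,y1):
    m=np.zeros(shape[:2],bool); m[y0:y1,x0:x1]=1; return m
E
python3 - <<'E'
from m import *
import pickle
cs=pickle.load(open('c0.pkl','rb')); c=cs['top']; im=c['img']; hsv=cv2.cvtColor(im,cv2.COLOR_RGB2HSV); g=im.mean(2)
H,S,V=[hsv[:,:,i].astype(int) for i in range(3)]
r=roi(im.shape,165,280,180,290)
ct=big(r&(S<45)&(V>150))
P=np.array([onz(c,u,v,.087)[:2] for u,v in ct[:,0]])
# hull circle
h=cv2.convexHull((P*1e4).astype(np.float32))[:,0]/1e4
(cx,cy),rad=cv2.minEnclosingCircle((P*1e3).astype(np.float32)); print('dial',cx,cy,rad)
e=cv2.fitEllipse((h*1e3).astype(np.float32)); print('ell',e)
C=np.array([cx,cy])/1e3
b=r&(H>12)&(H<32)&(S>110)&(V>80); vv,uu=np.nonzero(b); print('brass n',len(uu),uu.mean(),vv.mean(),uu.min(),uu.max(),vv.min(),vv.max())
B=np.array([onz(c,u,v,.093)[:2] for u,v in zip(uu,vv)]); d=B-C; print('brass ang',np.degrees(np.arctan2(d[:,1].mean(),d[:,0].mean())),'r',np.hypot(*d.T).min(),np.hypot(*d.T).max())
k=r&(V<60); ct=big(k); m=np.zeros(im.shape[:2],np.uint8); cv2.drawContours(m,[ct],-1,1,-1); vv,uu=np.nonzero(m)
Kp=np.array([onz(c,u,v,.121)[:2] for u,v in zip(uu,vv)]); d=Kp-C; rr=np.hypot(*d.T); s=(rr>.035)&(rr<.062); print('knob max r',rr.max(),'ang',np.degrees(np.arctan2(d[s,1].mean(),d[s,0].mean())), 'hub?',Kp.mean(0))
r2=roi(im.shape,340,425,195,285)
ct=big(r2&(S<40)&(V>95)&(V<190)); print(cv2.minAreaRect(np.array([onz(c,u,v,.052)[:2]*1e3 for u,v in ct[:,0]],np.float32)))
k=r2&(V<45); n,l,st,ce=cv2.connectedComponentsWithStats(k.astype(np.uint8)); 
for i in range(1,n):
    if st[i,4]>15: print(st[i],ce[i],onz(c,*ce[i],.1))
T=im[180:300,160:300]; G=im[120:290,330:440]
a=cv2.resize(T,None,fx=4,fy=4,interpolation=2); bb=cv2.resize(G,None,fx=480/170,fy=480/170,interpolation=2)[:480,:240]
x=np.hstack([cv2.resize(a,(480,411)),cv2.resize(G,(266,411))]); cv2.imwrite('pics/crop1.png',x[:,:,::-1])
E
```

```text
dial 515.3939208984375 89.0675277709961 92.99130249023438
ell ((515.1795654296875, 89.1152114868164), (184.3328094482422, 184.52574157714844), 156.18223571777344)
brass n 105 227.15238095238095 191.82857142857142 223 232 185 199
brass ang -8.764011133496613 r 0.07353615370942412 0.10181187157990206
knob max r 0.06013865959491502 ang 140.98348282260426 hub? [0.51124771 0.08650429]
((504.2600402832031, -231.93739318847656), (109.13851928710938, 93.15809631347656), 9.874594688415527)
[382 249   9   9  48] [386.52083333 253.10416667] [ 0.48035285 -0.23991247  0.1       ]
```

View pics/crop1.png

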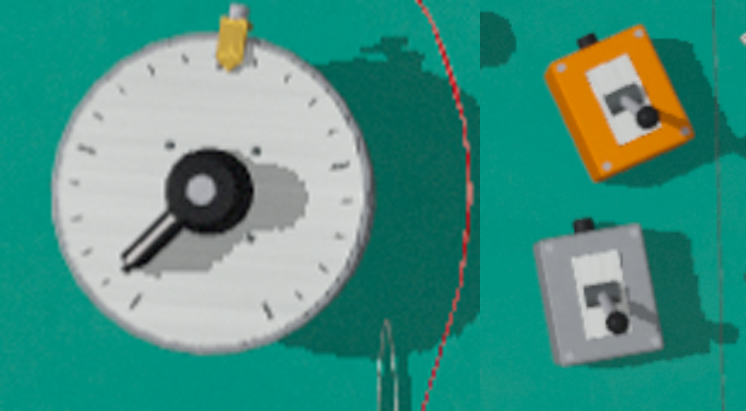

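The crop confirms it. The grey box's gland points away and slightly left, and its lever ball leans towards the robot. The dial centre is at (0.515, 0.089), the pointer stands at 141° and the clip at about -9°, so the knob needs about 150° clockwise. I'll move above the arm.

>>> step_arm:
  deltas:
    - [[0.1,-23.5,-21.9,0,0,0,0],[0.1,-23.5,-21.9,0,0,0,0],[0.1,-23.5,-21.9,0,0,0,0],[0.1,-23.5,-21.9,0,0,0,0],[0.1,-23.5,-21.9,0,0,0,0],[0.1,-23.5,-21.9,0,0,0,0],[0.1,-23.5,-21.9,0,0,0,0],[0.1,-23.5,-21.9,0,0,0,0],[0.1,-23.5,-21.9,0,0,0,0],[0.1,-23.5,-21.9,0,0,0,0],[0.1,-23.5,-21.9,0,0,0,0],[0.1,-23.5,-21.9,0,0,0,0],[0.1,-23.5,-21.9,0,0,0,0],[0.1,-23.5,-21.9,0,0,0,0],[0.1,-23.5,-21.9,0,0,0,0],[0.1,-23.5,-21.9,0,0,0,0],[0.1,-23.5,-21.9,0,0,0,0],[0.1,-23.5,-21.9,0,0,0,0],[0.1,0,0,0,0,0,0],[0.1,0,0,0,0,0,0]]
  newtons: 20

```text
clock: 1.82
tool_pos: [0.4805, 0.116, 0.2312]
orientation: [-0.481, -3.104, 0.001]
ft_force: [-0.3, 0.2, 0.5]
grip_width: 0.0386
gripper_force: 0.0
```

>>> step_arm:
  deltas:
    - [[0.1,0,0,0,0,0,0.9],[0.1,0,0,0,0,0,0.9],[0.1,0,0,0,0,0,0.9],[0.1,0,0,0,0,0,0.9],[0.1,0,0,0,0,0,0.7],[0.1,0,0,10,0,0,0],[0.1,0,0,10,0,0,0],[0.1,0,0,10,0,0,0],[0.1,0,0,10,0,0,0],[0.1,0,0,10,0,0,0],[0.1,0,0,10,0,0,0],[0.1,0,0,10,0,0,0],[0.1,0,0,0,0,0,0],[0.1,0,0,0,0,0,0],[0.1,0,0,0,0,0,0]]

```text
clock: 3.07
tool_pos: [0.4803, 0.1185, 0.1614]
orientation: [1.043, 2.963, 0.0]
ft_force: [-0.4, 0.0, 1.1]
grip_width: 0.0386
gripper_force: 0.0
```

```bash
cat > st.py <<'E'
from h import *
def st():
    s=bot.get_state(); M=rot(s['orientation']); print('t',round(s['clock'],2),'p',(s['tool_pos']*1e3).round(1),'yaw',np.degrees(np.arctan2(M[1,1],M[0,1])).round(2),'zdir',M[:,2].round(3),'F',s['ft_force'].round(1),'w',round(s['grip_width']*1e3,1),'gf',s['gripper_force'],'j7',s['joints'][6].round(2)); return s,M
E
python3 - <<'E'
from st import *
s,M=st(); C=np.array([515.3,89.1])
th=np.radians(141); t=np.array([*(C+45*np.array([np.cos(th),np.sin(th)])),95]); print('need tool xyz',(M.T@(t-s['tool_pos']*1e3)).round(1))
c=cam('wrist'); save(c,'w1.png')
for p in ([.515,.089,.123],[.515+.06*np.cos(th),.089+.06*np.sin(th),.121]): print(np.round(proj(c,p)))
E
```

```text
t 3.07 p [480.3 118.5 161.4] yaw 51.2 zdir [ 0.  0. -1.] F [-0.4  0.   1.1] w 38.6 gf 0.0 j7 0.66
need tool xyz [-0.7 -0.9 66.4]
[276. 305.]
[276. 214.]
```

View pics/w1.png

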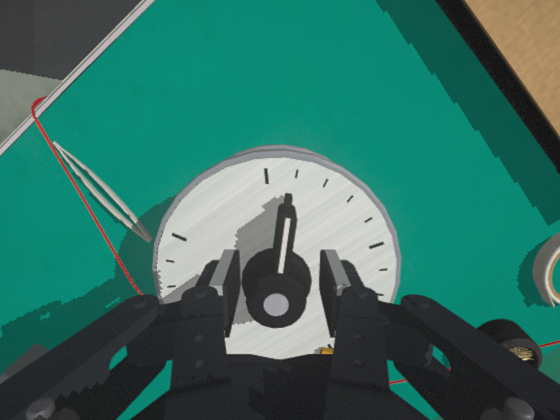

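The wrist view shows the fingers straddling the arm. The hub is at (276,303) and the tip at (288,196), so the arm leans about 8° clockwise of the assumed angle. The pointer is therefore at 133°, which agrees with the white line in the top view (the dark mask had been biased by shadow). I'll correct for that and descend.

>>> step_arm:
  deltas:
    - [[0.1,-0.5,2.7,0,0,0,0.8],[0.1,-0.5,2.7,0,0,0,0.8],[0.1,0,0,10,0,0,0],[0.1,0,0,10,0,0,0],[0.1,0,0,10,0,0,0],[0.1,0,0,10,0,0,0],[0.1,0,0,10,0,0,0],[0.1,0,0,8,0,0,0],[0.1,0,0,6,0,0,0],[0.1,0,0,0,0,0,0],[0.58,0,0,0,0,0,0],[0.58,0,0,0,0,0,0],[0.58,0,0,0,0,0,0],[0.58,0,0,0,0,0,0],[0.58,0,0,0,0,0,0]]

```text
clock: 4.37
tool_pos: [0.4846, 0.1221, 0.0978]
orientation: [1.247, 2.883, 0.001]
ft_force: [0.7, 0.4, -0.5]
grip_width: 0.0177
gripper_force: 0.0
```

Run:
```python
from st import *
s,M=st(); C=np.array([515.3,89.1]);d=s['tool_pos'][:2]*1e3-C; print(np.hypot(*d),np.degrees(np.arctan2(d[1],d[0])))
```

```text
t 4.37 p [484.6 122.1  97.8] yaw 43.21 zdir [ 0.001  0.001 -1.   ] F [ 0.7  0.4 -0.5] w 17.7 gf 0.0 j7 0.59
45.088158503292355 132.90805411066137
```

>>> step_arm:
  deltas:
    - [[0.58,-0.17,3.92,0,0,0,1],[0.58,-0.17,3.92,0,0,0,1],[0.58,-0.17,3.92,0,0,0,1],[0.58,-0.17,3.92,0,0,0,1],[0.58,-0.17,3.92,0,0,0,1],[0.58,-0.17,3.92,0,0,0,1],[0.58,-0.17,3.92,0,0,0,1],[0.58,-0.17,3.92,0,0,0,1],[0.58,-0.17,3.92,0,0,0,1],[0.58,-0.17,3.92,0,0,0,1],[0.58,-0.17,3.92,0,0,0,1],[0.58,-0.17,3.92,0,0,0,1],[0.58,-0.17,3.92,0,0,0,1],[0.58,-0.17,3.92,0,0,0,1],[0.58,-0.17,3.92,0,0,0,1],[0.58,-0.17,3.92,0,0,0,1],[0.58,-0.17,3.92,0,0,0,1],[0.58,-0.17,3.92,0,0,0,1],[0.58,0,0,0,0,0,0],[0.58,0,0,0,0,0,0]]

```text
clock: 6.03
tool_pos: [0.5474, 0.1201, 0.0971]
orientation: [-2.919, -1.16, 0.001]
ft_force: [-1.2, 0.2, 0.5]
grip_width: 0.0178
gripper_force: 0.4
```

Run:
```python
from st import *
s,M=st(); C=np.array([515.3,89.1]);d=s['tool_pos'][:2]*1e3-C; print(np.hypot(*d),np.degrees(np.arctan2(d[1],d[0])))
```

```text
t 6.03 p [547.4 120.1  97.1] yaw -46.65 zdir [-0.001 -0.    -1.   ] F [-1.2  0.2  0.5] w 17.8 gf 0.3583940082171466 j7 -0.74
44.63948420810133 44.063138902975005
```

>>> step_arm:
  deltas:
    - [[0.58,-0.17,3.92,0,0,0,1],[0.58,-0.17,3.92,0,0,0,1],[0.58,-0.17,3.92,0,0,0,1],[0.58,-0.17,3.92,0,0,0,1],[0.58,-0.17,3.92,0,0,0,1],[0.58,-0.17,3.92,0,0,0,1],[0.58,-0.17,3.92,0,0,0,1],[0.58,-0.17,3.92,0,0,0,1],[0.58,-0.1,2,0,0,0,0.5],[0.58,-0.1,2,0,0,0,0.5],[0.58,-0.1,2,0,0,0,0.5],[0.58,0,0,0,0,0,0],[1,0,0,0,0,0,0],[1,0,0,0,0,0,0],[1,0,0,0,0,0,0],[1,0,0,0,0,0,0],[1,0,0,0,0,0,0]]
  newtons: 20

```text
clock: 7.45
tool_pos: [0.5601, 0.0853, 0.0974]
orientation: [3.139, -0.117, 0.002]
ft_force: [1.4, -0.3, -1.8]
grip_width: 0.0119
gripper_force: 19.8
```

Run:
```python
from st import *
s,M=st(); C=np.array([515.3,89.1]);d=s['tool_pos'][:2]*1e3-C; print(np.hypot(*d),np.degrees(np.arctan2(d[1],d[0])))
c=cam('wrist')
save(c,'w2.png')
```

```text
t 7.45 p [560.1  85.3  97.4] yaw -94.28 zdir [ 0.001 -0.    -1.   ] F [ 1.4 -0.3 -1.8] w 11.9 gf 19.767575562000275 j7 -1.38
44.972704690110184 -4.83134596558693
```

View pics/w2.png

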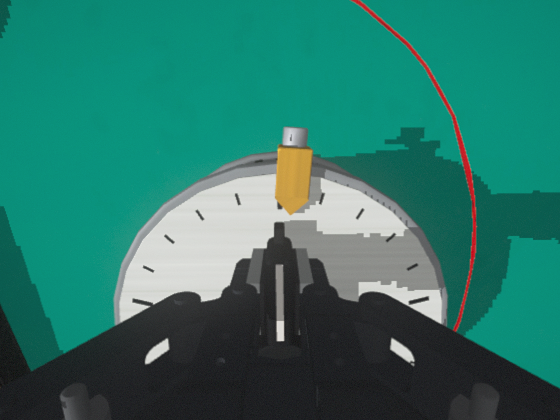

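The arm is pinched, with the pointer end at (279,224) and the nib's tip at (291,214), so a few more degrees clockwise are needed. I'll compute how many.

Run:
```python
from st import *
c=cam('wrist'); C=np.array([.5153,.0891])
for u,v,z in((291,214,.093),(293.5,146,.095),(279,224,.097)):
    d=onz(c,u,v,z)[:2]-C; print(np.hypot(*d),np.degrees(np.arctan2(d[1],d[0])))
```

```text
0.07091552089458228 -8.679144929921357
0.10310544256276322 -7.7060307437495394
0.06699109839447383 -4.014780643010345
```

>>> step_arm:
  deltas:
    - [[1,0,1.1,0,0,0,0.28],[1,0,1.1,0,0,0,0.28],[1,-0.1,1.1,0,0,0,0.28],[1,0,0,0,0,0,0],[1,0,0,0,0,0,0],[1,0,0,0,0,0,0],[0.3,0,0,0,0,0,0],[0.3,0,0,0,0,0,0],[0.3,0,0,0,0,0,0],[0.3,0,0,0,0,0,0],[0.3,0,0,-15,0,0,0],[0.3,0,0,-15,0,0,0],[0.3,0,0,-15,0,0,0],[0.3,0,0,-15,0,0,0],[0.3,0,0,-15,0,0,0],[0.3,0,0,-15,0,0,0],[0.3,0,0,0,0,0,0],[0.3,0,0,0,0,0,0]]

```text
clock: 9.05
tool_pos: [0.5601, 0.0828, 0.1887]
orientation: [-3.132, 0.232, -0.004]
ft_force: [0.2, -0.6, 0.3]
grip_width: 0.0299
gripper_force: 0.0
```

Run:
```python
from st import *
s,M=st()
c=cam('wrist'); save(c,'w3.png'); print([np.round(proj(c,p)) for p in ([.5153,.0891,.123],)])
```

```text
t 9.05 p [560.1  82.8 188.7] yaw -98.47 zdir [ 0.002  0.001 -1.   ] F [ 0.2 -0.6  0.3] w 29.9 gf 0.0 j7 -1.53
[array([281., 284.])]
```

View pics/w3.png

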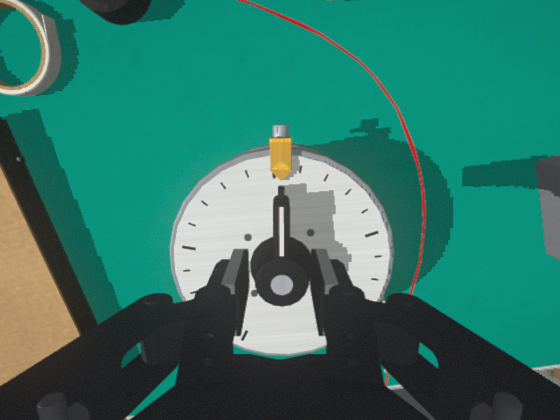

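The pointer end (282,188) lines up with the nib tip (280.5,178), which puts it under 1 mm off. Now the switch: I'll close the fingers, go in front of the lever on the robot's side, and check with the camera.

>>> step_arm:
  deltas:
    - [[0.3,-5.4,28.3,0,0,0,0],[1,-5.4,28.3,0,0,0,0],[1,-5.4,28.3,0,0,0,0],[1,-5.4,28.3,0,0,0,0],[1,-5.4,28.3,0,0,0,0],[1,-5.4,28.3,0,0,0,0],[1,-5.4,28.3,0,0,0,0],[1,-5.4,28.3,0,0,0,0],[1,-5.4,28.3,0,0,0,0],[1,-5.4,28.3,0,0,0,0],[1,-5.4,28.3,0,0,0,0],[1,-5.4,28.3,0,0,0,0],[1,0,0,0,0,0,-0.9],[1,0,0,0,0,0,-0.9],[1,0,0,0,0,0,-0.9],[1,0,0,0,0,0,-1],[1,0,0,0,0,0,0],[1,0,0,0,0,0,0],[1,0,0,0,0,0,0]]

```text
clock: 10.68
tool_pos: [0.4446, -0.2436, 0.1867]
orientation: [-3.129, -0.271, 0.002]
ft_force: [-0.4, 0.5, -0.6]
grip_width: -0.0002
gripper_force: 0.0
```

Run:
```python
from st import *
s,M=st()
c=cam('wrist'); save(c,'w4.png'); print([np.round(proj(c,p)) for p in ([.479,-.238,.1],[.5043,-.2319,.052])])
```

```text
t 10.68 p [ 444.6 -243.6  186.7] yaw -80.08 zdir [-0.001  0.    -1.   ] F [-0.4  0.5 -0.6] w -0.2 gf 0.0 j7 -0.68
[array([281., 169.]), array([278., 130.])]
```

View pics/w4.png

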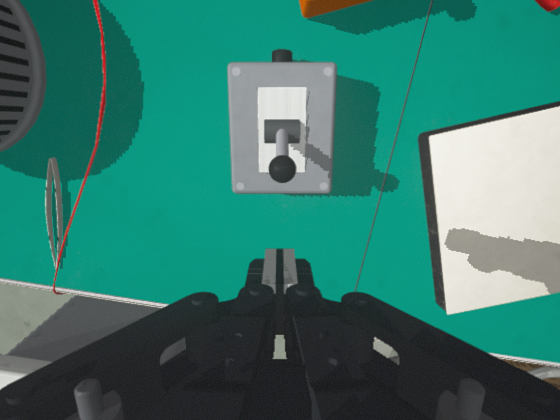

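The ball is at (282,169), 1 px from the predicted position, and the tool is aligned with the box. I'll descend and push the lever over.

>>> step_arm:
  deltas:
    - [[1,0,0,14,0,0,0],[1,0,0,14,0,0,0],[1,0,0,14,0,0,0],[1,0,0,14,0,0,0],[1,0,0,14,0,0,0],[1,0,0,14,0,0,0],[1,0,0,12,0,0,0],[1,0,0,0,0,0,0],[1,6,0,0,0,0,0],[1,6,0,0,0,0,0],[1,5,0,0,0,0,0],[1,5,0,0,0,0,0],[1,5,0,0,0,0,0],[1,5,0,0,0,0,0],[1,5,0,0,0,0,0],[1,5,0,0,0,0,0],[1,5,0,0,0,0,0],[1,5,0,0,0,0,0],[1,5,0,0,0,0,0],[1,0,0,0,0,0,0]]

```text
clock: 12.4
tool_pos: [0.5024, -0.2332, 0.091]
orientation: [3.129, 0.276, 0.001]
ft_force: [0.0, -0.4, 0.8]
grip_width: 0.0002
gripper_force: 0.0
```

>>> step_arm:
  deltas:
    - [[1,3,0,0,0,0,0],[1,3,0,0,0,0,0],[1,2,0,0,0,0,0],[1,0,0,0,0,0,0],[1,0,0,0,0,0,0]]

```text
clock: 12.82
tool_pos: [0.5086, -0.2323, 0.091]
orientation: [-3.129, -0.274, 0.001]
ft_force: [-1.9, -0.2, -1.4]
grip_width: -0.0001
gripper_force: 0.8
```

Run:
```python
from st import *
st()
c=cam('wrist'); save(c,'w5.png'); print([np.round(proj(c,p)) for p in ([.5299,-.2275,.1],[.479,-.238,.1])])
```

```text
t 12.82 p [ 508.6 -232.3   91. ] yaw -80.0 zdir [-0.001  0.001 -1.   ] F [-1.9 -0.2 -1.4] w -0.1 gf 0.8016585186123848 j7 -0.58
[array([278., 232.]), array([281., 332.])]
```

View pics/w5.png

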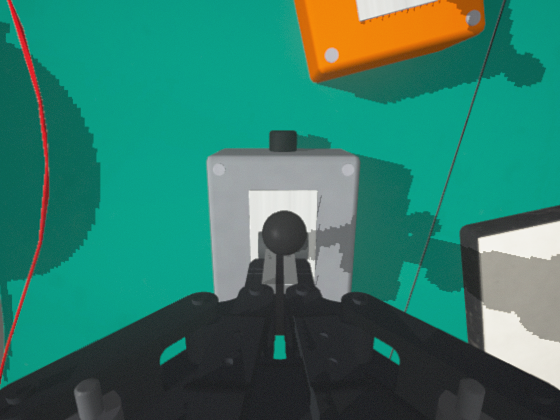

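The ball is at (285,232), on the row predicted for the on position. I'll nudge a little further to make sure, then back off and retreat.

>>> step_arm:
  deltas:
    - [[1,2,0,0,0,0,0],[1,2,0,0,0,0,0],[1,0,0,0,0,0,0],[1,0,0,0,0,0,0]]

```text
clock: 13.2
tool_pos: [0.5089, -0.2323, 0.0908]
orientation: [-3.127, -0.271, 0.011]
ft_force: [-8.0, 1.5, 4.2]
grip_width: 0.0001
gripper_force: 4.0
```

>>> step_arm:
  deltas:
    - [[1,-8,0,0,0,0,0],[1,-12,0,0,0,0,0],[1,-15,0,0,0,0,0],[1,-15,0,0,0,0,0],[1,-5,0,-20,0,0,0],[1,0,0,-20,0,0,0],[1,0,0,-20,0,0,0],[1,0,0,-20,0,0,0],[1,0,0,-20,0,0,0],[1,0,0,0,0,0,0],[1,0,0,0,0,0,0],[1,0,0,0,0,0,0]]

```text
clock: 14.2
tool_pos: [0.4588, -0.2411, 0.191]
orientation: [-3.129, -0.274, -0.002]
ft_force: [0.8, -0.3, -0.4]
grip_width: -0.0001
gripper_force: 0.0
```

Run:
```python
from st import *
st()
c=cam('wrist'); t=cam('top'); print([np.round(proj(c,p)) for p in ([.5299,-.2275,.1],[.5247,-.2275,.104])])
a=c['img'][:,100:460]; b=cv2.resize(t['img'][170:300,160:300],(440,409)); b=cv2.copyMakeBorder(b,0,11,0,0,0)
cv2.imwrite('pics/f.png',np.hstack([a,b])[:,:,::-1])
```

```text
t 14.2 p [ 458.8 -241.1  191. ] yaw -79.98 zdir [ 0.001  0.001 -1.   ] F [ 0.8 -0.3 -0.4] w -0.1 gf 0.0 j7 -0.68
[array([279., 115.]), array([277., 123.])]
```

View pics/f.png

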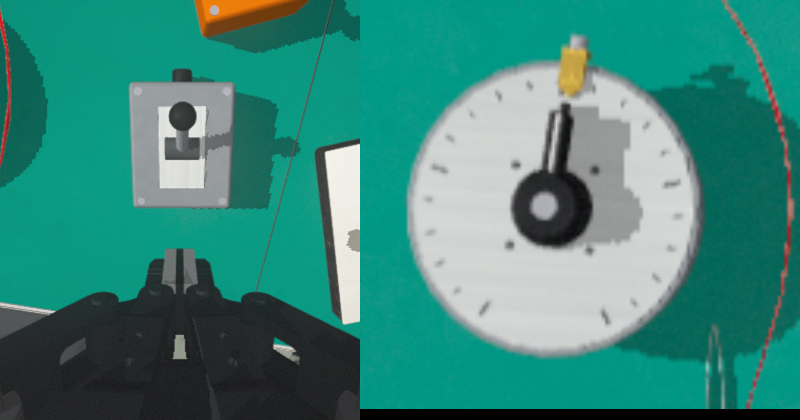

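The end stop was felt at 8 N. The ball now leans to the gland side, at about (282,115) in the full wrist picture as predicted. The pointer stands at the nib and the arm is clear.

```bash
python3 -c "
from bench import ticket; print(ticket.finish_job())"
```

```text
the job is handed in; nothing more can be done
None
```

I turned the knob to the set mark (under 1 mm off in the wrist view), then pushed the grey box's toggle to its on stop, and handed the job in at about 14 s with the arm clear; the interface gave no verdict.

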